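# Park a tapered projector lens in its stand without wedging it

### The job

Stand the slim projector lens, narrow end down, in the tapered cup of the lens stand and press it lightly down against the stiff plunger in the cup, stopping while its flange is still about 10 mm above the cup's rim, so that it does not wedge. Lower it in slowly rather than dropping it, never let the flange come down onto the rim, and leave the stout lens where it stands.

Things in the scene. Friction and masses are not known exactly. Their poses are not given: they have to be found in the camera images.
- slim_mid (a point): Slim lens: loose aluminium barrel, 0.12 kg, 96 mm tall, standing narrow end down, left or right of the stand. From the bottom: taper 52 mm high, 32 to 58 mm diameter; flange 72 mm diameter, 4 mm thick; collar 42 mm diameter, 40 mm tall, to grip. This point: on its axis, 48 mm above its bottom, z up; flange underside 4 mm above it, collar 8 to 48 mm above it.
- cup_rim (a point): Lens stand: fixed, grey round foot 110 mm across, column, and on it a steel tapered cup open upwards. This point: centre of the cup's mouth at rim level, 110 mm above the table, z up. Inside diameter 63 mm at the rim (69 mm outside), narrowing evenly to 35 mm at 56 mm depth, so the slim lens keeps some sideways play.
- plunger (a joint): Brass disc, 30 mm across, in the cup: metres it has been pushed down, 0 to 0.036. Its top lies 17 mm plus this value below the rim. It bears the lens's weight, yields to a steady push of about 7 N, has no spring and stays where it is left; it bottoms as the flange reaches the rim.
- stout_mid (a point): Stout lens: loose aluminium barrel of the same height and shape but wider (bottom 72 mm, flange 92 mm, collar 60 mm diameter), too wide for the cup; not to be moved. This point: on its axis, 48 mm above its bottom. It stands on the other side of the stand from the slim lens.
Things that resemble listed ones, but are neither listed nor needed, are in the scene too. Leave any blue look-alike of the part that bears cup_rim alone. Leave any pink look-alike of the part that bears slim_mid alone.

How it is judged:
At the end, for the whole second after the job is handed in: The slim lens stands in the cup, its middle within 12 mm of the cup's axis and upright within about 10 degrees, with its flange's underside 3 to 20 mm above the cup's rim (horizontal distance between slim_mid and cup_rim below 0.012 m and z of slim_mid in the frame of cup_rim between -0.001 and 0.016 m and angle between slim_mid's own z axis and vertical below 0.18 rad); the robot touches nothing.
It fails at once if the slim lens is wedged: its flange comes within 1 mm of the cup's rim (horizontal distance between slim_mid and cup_rim below 0.03 m and z of slim_mid in the frame of cup_rim below -0.003 m).
It fails at once if the slim lens is dropped or rammed into the cup: faster than 0.4 m/s in the cup (horizontal distance between slim_mid and cup_rim below 0.02 m and z of slim_mid in the frame of cup_rim below 0.05 m and linear speed of slim above 0.4 m/s).
It fails at once if the stout lens is moved more than 30 mm (distance of stout_mid from where it was at the start of the episode above 0.03 m).
It also fails if it takes over 43 s, if anything falls off the work surface, if the arm or the gripper's body presses on something with over 40 N, if the wrist force passes 120 N, or if a joint passes its speed limit or range.

### The arm

A 6-joint arm with a two-finger parallel gripper is mounted at the origin on the work surface. World frame = base frame: x ahead of the robot, y to its left, z up, the work surface at z = 0. Lengths are in m, angles in rad, forces in N, time in s.
With the tool pointing down it reaches from about 0.3 to 0.875 m from the base axis. Payload 6.4 kg.
Tool frame: the origin (TCP) lies on the centre line of the jaws, within the pads' length; the fingertips stand 22 mm ahead of it and the grasp point (between the pads) lies 3 mm ahead of it (manip.tip_extent is the distance from the TCP to the fingertips, in m); z points along the fingers, y is the line along which they close (so a half turn about z gives the same grasp; the last joint's range is limited). The gripper opens to 85 mm and grips with 20 to 120 N. Pads are 22 mm wide; open, the fingers measure 114 mm over their backs; the gripper's body (76 mm by 85 mm) begins 54 mm behind the grasp point. The pads swing forward as they close: fully open they stand 13 mm farther back than shut.
Start: joints at [-1.401, 0.181, 1.607, -0, 1.354, -0.206], TCP at [0.211, -0.535, 0.253] pointing down, gripper open.
Joint ranges: [-2.99, 2.99], [-0.89, 2.07], [0.3, 2.58], [-1.14, 4.28], [0, 2.63], [-3.12, 3.12]. Speed limits (rad/s): [2.57, 2.57, 3.01, 3.14, 3.14, 3.14].

### API

Orientations are given as a unit quaternion [x, y, z, w].
In Python, from bench import manip gives the robot as it stands.
- The arm moves only by the tool servo_tool, never from a script. Its argument "targets" is a list that holds one entry, the list of rows, each a list of 7 numbers: the shift along the tool's x, y, z in units of 30 mm (1.0 is 30 mm), then the turn, a rotation vector about the tool's x, y, z in rad, then the opening, from -1 (shut) to 1 (fully open), so that 0 is half open. A call has 1 to 10 rows; each row is the pose to reach, as a shift and turn from the pose commanded when the call began, along the tool's axes at that moment; what a row does not reach only later rows make up. A row lasts 1/12 s, in which the tool goes at most 41.7 mm and 7.16 degrees, less where a joint would pass 70% of its speed; a pose out of reach is approached as far as the arm can. A call with a gripper value outside its range is refused whole. The fingers move at their own pace and stop on an object; "newtons" is the grip in N (left out, the last holds). Time passes only in rows, so rows that repeat a pose let the fingers close. It gives the time, the measured TCP pose, the force, the opening and the grip force at its end, in the units of the state.
- manip.get_state(): the state, without advancing time (a new reading comes with each control period).
- manip.capture(name): name is "scene" or "top" or "wrist"; returns a dict with "frame" (480x640x3 uint8, red, green, blue), "depth" (480x640 float32, m along the optical axis (not along the pixel's ray), 0 where there is no reading), "intrinsics" (3x3 intrinsics, pixels), "T" (4x4, takes a point from camera to world coordinates). Camera axes: x right, y down, z forward; pixel columns grow to the right and rows downward; lengths in m; the calibration is good to about 2 mm. A picture is of the moment at which its call begins.
- manip.close_job(): hands the job in; it is judged then, once.
The state is a dict: "time": time; "joint_pos": joint angles; "joint_vel": joint speeds; "effort": joint torques, N m; "tcp_pos": TCP position; "eef_rot": TCP orientation; "wrist_force": force on the tool from outside, world axes, zero at the start; "torque": the same for the moment, N m; "width": finger opening in m; "finger_force": force on a finger pad.
Only numpy, scipy, OpenCV 4.12 (cv2) and the standard library are available. Lean on these libraries where they do the work, as an engineer would, in place of code of your own. Each camera call takes 0.05 s, during which the arm holds its last target. There are 200 camera calls.

## Working session

There is one attempt and no reset: what is moved stays moved. The work goes in short steps, Python scripts to look and compute and a tool call to move; the robot and the scene stay as the last step left them, time stands still between calls to the robot, and variables do not carry over. Pictures are saved under pics/ and viewed, at most 10 in all, crops included, and the job is handed in when it is done.

Besides the shell and the picture viewer there is one more tool, called after "Emit:" by a JSON object that holds its "method" and its "body". servo_tool: Moves the arm, as the interface text tells. Its arguments: {"type":"object","properties":{"targets":{"type":"array"},"newtons":{"type":"number"}},"required":["targets"]}

```bash
mkdir -p pics && cat > h.py <<'E'
from bench import manip
import numpy as np, cv2
def cap(n,f=None):
    c=manip.capture(n)
    np.savez('pics/%s.npz'%(f or n),**{k:np.asarray(v) for k,v in c.items()})
    if f: cv2.imwrite('pics/%s.png'%f,cv2.cvtColor(c['frame'],cv2.COLOR_RGB2BGR))
    return c
def cloud(c):
    d=c['depth'];K=c['intrinsics'];v,u=np.mgrid[:480,:640]
    p=np.stack([(u-K[0,2])/K[0,0]*d,(v-K[1,2])/K[1,1]*d,d],-1)
    return p@c['T'][:3,:3].T+c['T'][:3,3]
def onplane(c,u,v,z):
    r=c['T'][:3,:3]@np.linalg.solve(c['intrinsics'],[u,v,1.]);o=c['T'][:3,3]
    return o+r*(z-o[2])/r[2]
E
python3 - <<'E'
from h import *
for n in('top','scene'):
    c=cap(n,n+'0'); print(n,c['T'].round(3).tolist(),c['intrinsics'][0,0])
a=[cv2.imread('pics/%s0.png'%n) for n in('top','scene')]
s=manip.get_state(); print({k:np.round(v,3) for k,v in s.items()})
E
```

```text
top [[0.024, -0.99, 0.142, 0.429], [-0.999, -0.028, -0.028, 0.017], [0.032, -0.141, -0.989, 1.009], [0.0, 0.0, 0.0, 1.0]] 571.1348954474134
scene [[0.301, 0.771, -0.562, 1.145], [0.954, -0.234, 0.189, -0.187], [0.014, -0.592, -0.805, 0.942], [0.0, 0.0, 0.0, 1.0]] 606.0190659470339
{'time': np.float64(0.1), 'joint_pos': array([-1.401,  0.181,  1.608,  0.   ,  1.354, -0.206]), 'joint_vel': array([ 0.   , -0.004, -0.001,  0.002,  0.001, -0.001]), 'effort': array([-0.0000e+00, -4.4588e+01, -3.5224e+01, -0.0000e+00,  4.0000e-03,
       -0.0000e+00]), 'tcp_pos': array([ 0.211, -0.534,  0.252]), 'eef_rot': array([ 0.982,  0.187,  0.   , -0.001]), 'wrist_force': array([0.413, 0.127, 0.296]), 'torque': array([ 0.063, -0.023,  0.043]), 'finger_force': np.float64(0.0), 'width': np.float64(0.086)}
```

View pics/top0.png

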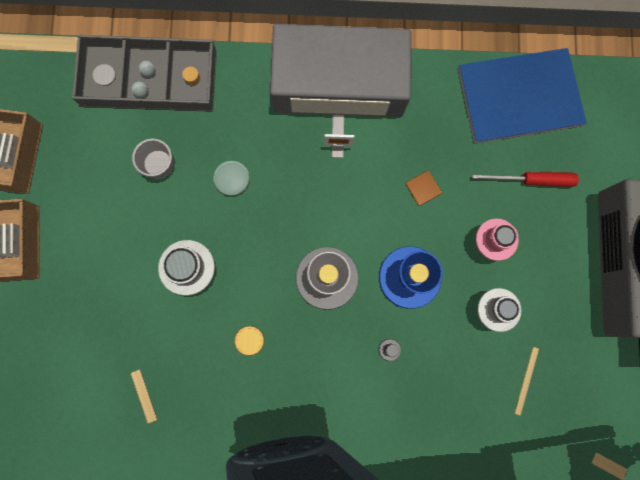

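View pics/scene0.png

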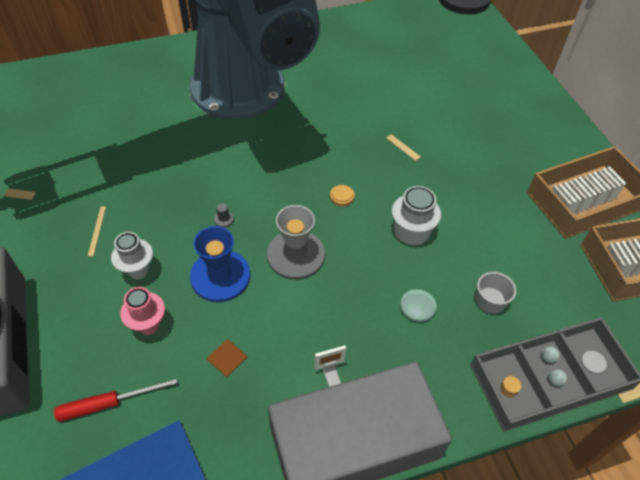

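The top view shows the slim silver lens at (500,310), the pink look-alike at (497,239), the grey stand at (328,272), the blue look-alike at (411,277) and the stout lens at (186,267). In the scene view the slim lens is at (132,257) and the grey cup at (295,222).

```bash
python3 - <<'E'
from h import *
L={k:dict(np.load('pics/%s0.npz'%k)) for k in('top','scene')}
for n,bx in (('top',{'slim':(470,535,280,340),'cup':(290,365,240,312)}),('scene',{'slim':(105,158,228,285),'cup':(262,330,200,278)})):
    c=L[n];P=cloud(c)
    for o,(a,b,e,f) in bx.items():
        p=P[e:f,a:b].reshape(-1,3)
        h=np.histogram(p[:,2],bins=np.arange(0,.14,.005))[0]
        print(n,o,h.tolist())
        for lo,hi in ((.09,.105),(.05,.062)) if o=='slim' else ((.105,.118),(.003,.012)):
            q=p[(p[:,2]>lo)&(p[:,2]<hi)]
            if len(q)>5:
                ctr,r=cv2.minEnclosingCircle(q[:,:2].astype(np.float32)); print('  z',np.median(q[:,2]).round(4),'c',np.round(ctr,4),'r',round(r,4),'mean',q.mean(0).round(4),len(q))
E
```

```text
top slim [1205, 7, 0, 0, 0, 0, 0, 0, 0, 3, 213, 531, 34, 22, 20, 21, 29, 18, 122, 435, 8, 0, 0, 0, 0, 0, 0, 0]
  z 0.0966 c [ 0.4605 -0.2964] r 0.0219 mean [ 0.4603 -0.2952  0.0964] 565
  z 0.056 c [ 0.4598 -0.2965] r 0.0366 mean [ 0.4593 -0.2878  0.056 ] 762
top cup [1126, 246, 1311, 64, 0, 0, 0, 0, 0, 0, 71, 64, 66, 58, 76, 68, 75, 116, 323, 105, 100, 213, 108, 0, 0, 0, 0, 0]
  z 0.1092 c [ 0.51   -0.0073] r 0.0343 mean [ 0.5115 -0.0081  0.1091] 321
  z 0.0105 c [ 0.5145 -0.0007] r 0.0858 mean [ 0.5043 -0.0061  0.0098] 920
scene slim [179, 14, 18, 22, 22, 22, 11, 2, 0, 19, 440, 152, 41, 38, 44, 41, 45, 51, 292, 116, 0, 0, 0, 0, 0, 0, 0, 0]
  z 0.094 c [ 0.4624 -0.2981] r 0.0229 mean [ 0.4631 -0.2971  0.094 ] 408
  z 0.0538 c [ 0.4628 -0.2974] r 0.0372 mean [ 0.4734 -0.2958  0.0541] 607
scene cup [244, 917, 628, 30, 37, 33, 36, 37, 38, 43, 33, 28, 32, 41, 56, 66, 114, 209, 206, 107, 154, 180, 7, 0, 0, 0, 0, 0]
  z 0.1073 c [ 0.5117 -0.0083] r 0.0352 mean [ 0.5091 -0.007   0.1074] 187
  z 0.0093 c [ 0.467  -0.0081] r 0.0999 mean [ 0.5234 -0.0118  0.0091] 1420
```

Emit:
{"method": "servo_tool", "body": {"targets": [[[0.6, -0.25, 0.1, 0, 0, 0, 1], [1.8, -0.7, 0.3, 0, 0, 0, 1], [3.1, -1.25, 0.5, 0, 0, 0, 1], [4.4, -1.8, 0.7, 0, 0, 0, 1], [5.7, -2.3, 0.9, 0, 0, 0, 1], [7.0, -2.8, 1.1, 0, 0, 0, 1], [8.3, -3.35, 1.3, 0, 0, 0, 1], [9.5, -3.85, 1.5, 0, 0, 0, 1], [10.3, -4.15, 1.6, 0, 0, 0, 1], [10.65, -4.29, 1.67, 0, 0, 0, 1]]]}}

```text
time: 0.93
tcp_pos: [0.4629, -0.2945, 0.2022]
eef_rot: [0.982, 0.189, -0.0, -0.001]
wrist_force: [-1.0, 0.7, 0.4]
width: 0.0852
finger_force: 0.0
```

```bash
python3 - <<'E'
from h import *
s=manip.get_state(); print(s['time'],s['tcp_pos'].round(4),np.round(s['eef_rot'],4))
c=cap('wrist','w1'); print(c['T'].round(3).tolist())
s=manip.get_state(); print(s['time'],s['tcp_pos'].round(4))
P=cloud(c); p=P.reshape(-1,3); m=(np.hypot(p[:,0]-.461,p[:,1]+.297)<.05)
for lo,hi in((.09,.102),(.05,.062)):
    q=p[m&(p[:,2]>lo)&(p[:,2]<hi)]
    if len(q)>5: print(len(q),np.median(q[:,2]),cv2.minEnclosingCircle(q[:,:2].astype(np.float32)),q.min(0),q.max(0))
E
```

```text
0.9333 [ 0.4629 -0.2945  0.2022] [ 0.9821  0.1885 -0.     -0.001 ]
[[0.37, -0.893, -0.254, 0.527], [-0.929, -0.357, -0.099, -0.269], [-0.002, 0.273, -0.962, 0.323], [0.0, 0.0, 0.0, 1.0]]
0.9833 [ 0.463  -0.2944  0.202 ]
4480 0.09653645186383977 ((0.45961952209472656, -0.29568007588386536), 0.021506628021597862) [ 0.43871256 -0.31678833  0.09002859] [ 0.48104701 -0.27453044  0.09901581]
4546 0.05608732859583254 ((0.45938292145729065, -0.29577943682670593), 0.036241255700588226) [ 0.42381703 -0.33169481  0.05056335] [ 0.49547776 -0.26004433  0.06195024]
```

View pics/w1.png

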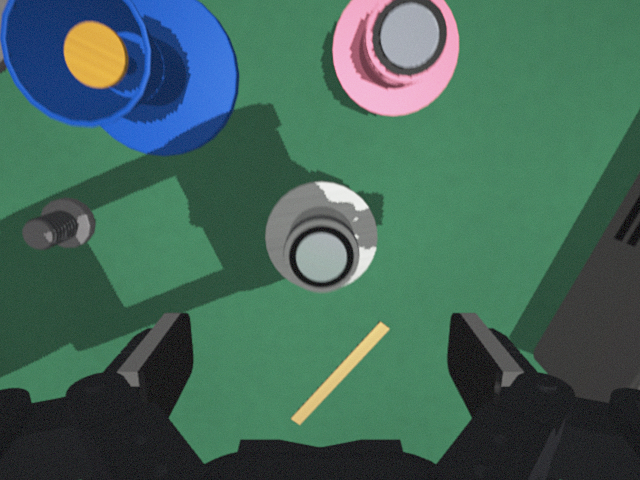

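The wrist view shows the slim lens centred between the jaws, its collar top at (322,257). The pink look-alike at (400,45) and the blue one at (100,60) are well clear.

Emit:
{"method": "servo_tool", "body": {"targets": [[[-0.05, 0, 0.4, 0, 0, 0, 1], [-0.11, 0, 1.1, 0, 0, 0, 1], [-0.11, 0, 1.8, 0, 0, 0, 1], [-0.11, 0, 2.5, 0, 0, 0, 1], [-0.11, 0, 3.1, 0, 0, 0, 1], [-0.11, 0, 3.5, 0, 0, 0, 1], [-0.11, 0, 3.75, 0, 0, 0, 1], [-0.11, 0, 3.83, 0, 0, 0, 1], [-0.11, 0, 3.83, 0, 0, 0, 1], [-0.11, 0, 3.83, 0, 0, 0, 0.3]]], "newtons": 50}}

```text
time: 1.82
tcp_pos: [0.4582, -0.2999, 0.0891]
eef_rot: [0.982, 0.187, 0.0, 0.001]
wrist_force: [0.4, -0.0, -0.3]
width: 0.0753
finger_force: 0.0
```

Emit:
{"method": "servo_tool", "body": {"targets": [[[0, 0, 0, 0, 0, 0, -0.1], [0, 0, 0, 0, 0, 0, -0.3], [0, 0, 0, 0, 0, 0, -0.5], [0, 0, 0, 0, 0, 0, -0.5], [0, 0, 0, 0, 0, 0, -0.5], [0, 0, 0, 0, 0, 0, -0.5], [0, 0, 0, 0, 0, 0, -0.5]]], "newtons": 50}}

```text
time: 2.4
tcp_pos: [0.4585, -0.2993, 0.0894]
eef_rot: [0.982, 0.187, 0.0, 0.001]
wrist_force: [-1.5, 1.8, 6.0]
width: 0.041
finger_force: 49.8
```

Emit:
{"method": "servo_tool", "body": {"targets": [[[0, 0, -0.2, 0, 0, 0, -0.5], [0, 0, -0.7, 0, 0, 0, -0.5], [0, 0, -1.4, 0, 0, 0, -0.5], [0, 0, -2.2, 0, 0, 0, -0.5], [0, 0, -3.0, 0, 0, 0, -0.5], [0, 0, -3.8, 0, 0, 0, -0.5], [0, 0, -4.5, 0, 0, 0, -0.5], [0, 0, -5.0, 0, 0, 0, -0.5], [0, 0, -5.2, 0, 0, 0, -0.5], [0, 0, -5.2, 0, 0, 0, -0.5]]]}}

```text
time: 3.23
tcp_pos: [0.4585, -0.2996, 0.2461]
eef_rot: [0.982, 0.187, 0.001, 0.001]
wrist_force: [-0.2, -0.6, -1.4]
width: 0.0405
finger_force: 50.6
```

```bash
python3 - <<'E'
from h import *
from scipy.spatial.transform import Rotation as R
s=manip.get_state(); t=s['tcp_pos']; M=R.from_quat(s['eef_rot']).as_matrix()
print(s['time'],t.round(4),M.round(3).tolist(),s['wrist_force'],s['width'])
for n in('wrist','top'):
    c=cap(n,n+'2'); p=cloud(c).reshape(-1,3); q=(p-t)
    m=(np.hypot(q[:,0],q[:,1])<.06)
    for lo,hi in((.02,.045),):  # flange top expected ~33mm below tcp
        k=m&(-q[:,2]>lo)&(-q[:,2]<hi); 
        if k.sum()>5: print(n,k.sum(),np.median(p[k,2]),cv2.minEnclosingCircle(p[k,:2].astype(np.float32)))
w=(M.T@(np.array([.511,-.0078,t[2]])-t))/.03; print('units to cup from tcp',w.round(3))
E
```

```text
3.2333 [ 0.4585 -0.2996  0.2461] [[0.93, 0.367, 0.002], [0.367, -0.93, -0.002], [0.001, 0.003, -1.0]] [-0.23101923 -0.55972168 -1.41081164] 0.040531770973834494
wrist 10447 0.2130371668583332 ((0.4608767330646515, -0.2974666655063629), 0.036057863384485245)
top 725 0.21158227146780983 ((0.4609746038913727, -0.29656583070755005), 0.036528442054986954)
units to cup from tcp [ 5.198 -8.406 -0.019]
```

View pics/wrist2.png

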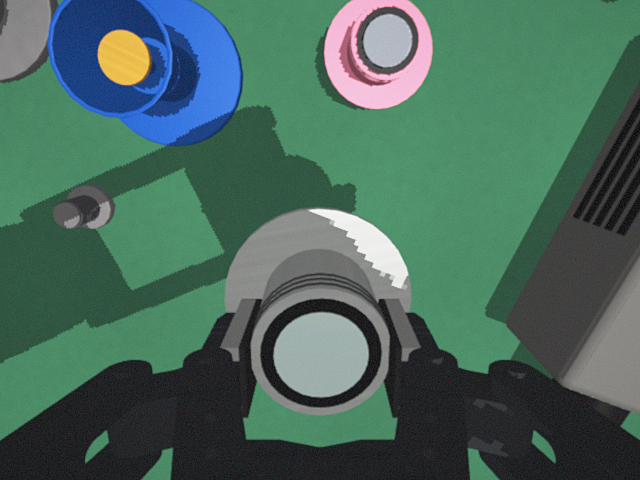

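The wrist view shows the slim lens upright in the grip, collar top at (322,355). The lens axis is about 3 mm off the TCP. Next I carry it over the grey cup.

Emit:
{"method": "servo_tool", "body": {"targets": [[[0.2, -0.35, 0, 0, 0, 0, -0.5], [0.65, -1.05, 0, 0, 0, 0, -0.5], [1.25, -2.05, 0, 0, 0, 0, -0.5], [1.9, -3.1, 0, 0, 0, 0, -0.5], [2.55, -4.2, 0, 0, 0, 0, -0.5], [3.2, -5.25, 0, 0, 0, 0, -0.5], [3.85, -6.3, 0, 0, 0, 0, -0.5], [4.45, -7.3, 0, 0, 0, 0, -0.5], [4.9, -8.0, 0, 0, 0, 0, -0.5], [5.09, -8.35, 0, 0, 0, 0, -0.5]]]}}

```text
time: 4.17
tcp_pos: [0.5071, -0.0061, 0.2429]
eef_rot: [0.982, 0.188, -0.001, -0.001]
wrist_force: [0.4, 0.8, -1.4]
width: 0.0405
finger_force: 50.6
```

Emit:
{"method": "servo_tool", "body": {"targets": [[[0, 0, 0, 0, 0, 0, -0.5], [0, 0, 0, 0, 0, 0, -0.5]]]}}

```text
time: 4.33
tcp_pos: [0.5074, -0.0095, 0.2434]
eef_rot: [0.982, 0.188, -0.001, -0.0]
wrist_force: [0.1, 0.5, -1.6]
width: 0.0411
finger_force: 50.7
```

```bash
python3 - <<'E'
from h import *
from scipy.spatial.transform import Rotation as R
s=manip.get_state(); t=s['tcp_pos']; M=R.from_quat(s['eef_rot']).as_matrix()
print(s['time'],t.round(4),M.round(3).tolist())
for n in('wrist','top','scene'):
    c=cap(n,n+'3'); p=cloud(c).reshape(-1,3); q=(p-t)
    m=(np.hypot(q[:,0]-.0024,q[:,1]-.0025)<.04)
    for lo,hi in((t[2]-.042,t[2]-.026),(.104,.116)):
        k=m&(p[:,2]>lo)&(p[:,2]<hi)
        if k.sum()>5: print(n,k.sum(),np.median(p[k,2]),cv2.minEnclosingCircle(p[k,:2].astype(np.float32)))
E
```

```text
4.3333 [ 0.5074 -0.0095  0.2434] [[0.93, 0.369, -0.002], [0.369, -0.93, -0.0], [-0.002, -0.001, -1.0]]
wrist 9972 0.21019867256183128 ((0.5092920064926147, -0.007260650396347046), 0.03618404641747475)
wrist 894 0.1096650609418276 ((0.5167936086654663, -0.0033964477479457855), 0.032818470150232315)
top 149 0.2108099003810766 ((0.486065149307251, -0.003819035366177559), 0.025947265326976776)
top 76 0.10928555245542104 ((0.4907275438308716, -0.001857563853263855), 0.02677062526345253)
scene 633 0.20817454634798183 ((0.5125333666801453, -0.010137269273400307), 0.03616294264793396)
scene 196 0.10712546256927219 ((0.5119427442550659, -0.008004334755241871), 0.03540188819169998)
```

View pics/scene3.png

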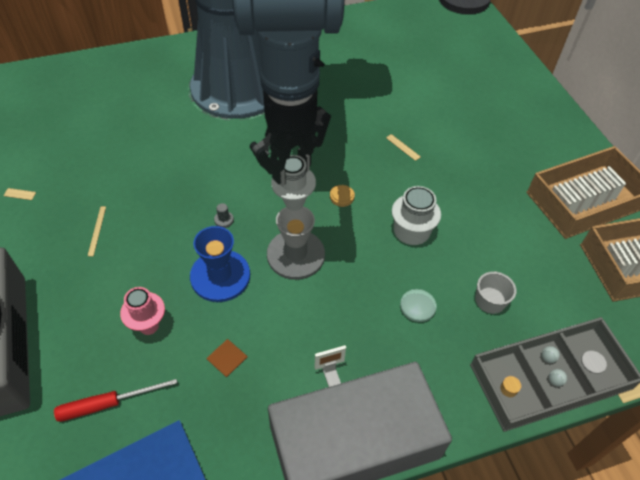

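The scene view shows the lens (294,183) directly above the grey cup (295,222). The remaining offset is about 1 mm.

Emit:
{"method": "servo_tool", "body": {"targets": [[[0.02, -0.04, 0.1, 0, 0, 0, -0.5], [0.02, -0.04, 0.3, 0, 0, 0, -0.5], [0.02, -0.04, 0.5, 0, 0, 0, -0.5], [0.02, -0.04, 0.7, 0, 0, 0, -0.5], [0.02, -0.04, 0.9, 0, 0, 0, -0.5], [0.02, -0.04, 1.1, 0, 0, 0, -0.5], [0.02, -0.04, 1.3, 0, 0, 0, -0.5], [0.02, -0.04, 1.5, 0, 0, 0, -0.5], [0.02, -0.04, 1.7, 0, 0, 0, -0.5], [0.02, -0.04, 1.8, 0, 0, 0, -0.5]]]}}

```text
time: 5.32
tcp_pos: [0.5078, -0.0086, 0.1892]
eef_rot: [0.982, 0.187, -0.001, -0.0]
wrist_force: [-0.2, 0.1, -0.9]
width: 0.0408
finger_force: 50.7
```

Emit:
{"method": "servo_tool", "body": {"targets": [[[0, 0, 0.04, 0, 0, 0, -0.5], [0, 0, 0.08, 0, 0, 0, -0.5], [0, 0, 0.12, 0, 0, 0, -0.5], [0, 0, 0.16, 0, 0, 0, -0.5], [0, 0, 0.2, 0, 0, 0, -0.5], [0, 0, 0.24, 0, 0, 0, -0.5], [0, 0, 0.28, 0, 0, 0, -0.5], [0, 0, 0.32, 0, 0, 0, -0.5], [0, 0, 0.36, 0, 0, 0, -0.5], [0, 0, 0.4, 0, 0, 0, -0.5]]]}}

```text
time: 6.15
tcp_pos: [0.5086, -0.0086, 0.1792]
eef_rot: [0.982, 0.187, 0.001, 0.0]
wrist_force: [-2.1, 1.3, 4.6]
width: 0.0409
finger_force: 51.3
```

Emit:
{"method": "servo_tool", "body": {"targets": [[[0, 0, 0.05, 0, 0, 0, -0.5], [0, 0, 0.1, 0, 0, 0, -0.5], [0, 0, 0.15, 0, 0, 0, -0.5], [0, 0, 0.2, 0, 0, 0, -0.5], [0, 0, 0.25, 0, 0, 0, -0.5], [0, 0, 0.3, 0, 0, 0, -0.5], [0, 0, 0.35, 0, 0, 0, -0.5], [0, 0, 0.4, 0, 0, 0, -0.5], [0, 0, 0.45, 0, 0, 0, -0.5], [0, 0, 0.5, 0, 0, 0, -0.5]]]}}

```text
time: 6.98
tcp_pos: [0.5086, -0.0086, 0.1642]
eef_rot: [0.982, 0.187, 0.001, 0.0]
wrist_force: [-1.1, 1.9, 5.3]
width: 0.0411
finger_force: 51.3
```

```bash
python3 - <<'E'
from h import *
s=manip.get_state(); t=s['tcp_pos']
print(s['time'],t.round(4),s['wrist_force'].round(2),s['torque'].round(2))
for n in('wrist','scene'):
    c=cap(n,n+'4'); p=cloud(c).reshape(-1,3); m=(np.hypot(p[:,0]-.5105,p[:,1]+.008)<.042)
    k=m&(p[:,2]>t[2]-.04)&(p[:,2]<t[2]-.026); q=p[k]
    print(n,np.median(q[:,2]),cv2.minEnclosingCircle(q[:,:2].astype(np.float32)),'slope',np.linalg.lstsq(np.c_[q[:,:2]-q[:,:2].mean(0),np.ones(len(q))],q[:,2],rcond=None)[0].round(3))
    k=m&(p[:,2]>.104)&(p[:,2]<.113); q=p[k]
    if len(q)>5: print(' rim',np.median(q[:,2]),len(q))
cv2.imwrite('pics/z4.png',cv2.resize(cv2.imread('pics/scene4.png')[130:290,220:380],None,fx=3.5,fy=3.5))
E
```

```text
6.9833 [ 0.5086 -0.0086  0.1642] [-1.06  1.93  5.31] [ 0.26  0.41 -0.07]
wrist 0.13104971792676798 ((0.5109943747520447, -0.006443150341510773), 0.036118168383836746) slope [-0.023  0.018  0.131]
 rim 0.10924966425216608 46
scene 0.1283033253272462 ((0.5141408443450928, -0.00764765590429306), 0.03747355937957764) slope [-0.     0.013  0.129]
 rim 0.10720129447424798 103
```

View pics/z4.png

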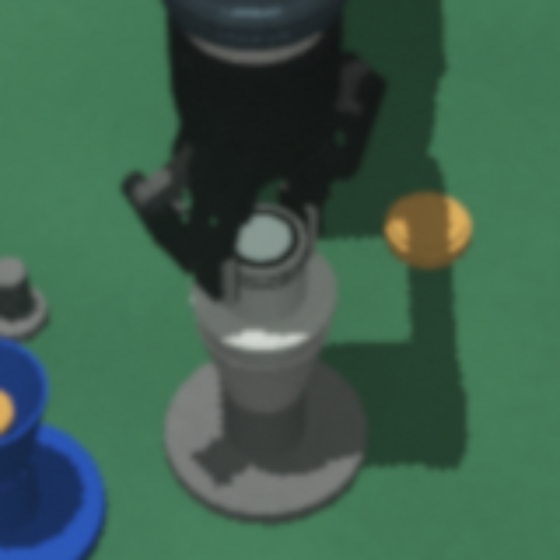

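The crop shows the lens seated upright in the grey cup, its flange (265,300) just above the rim (270,345). From the measured depths, the flange underside is about 17 mm above the rim, so I press about 7 mm further.

Emit:
{"method": "servo_tool", "body": {"targets": [[[0, 0, 0.04, 0, 0, 0, -0.5], [0, 0, 0.08, 0, 0, 0, -0.5], [0, 0, 0.12, 0, 0, 0, -0.5], [0, 0, 0.16, 0, 0, 0, -0.5], [0, 0, 0.2, 0, 0, 0, -0.5], [0, 0, 0.23, 0, 0, 0, -0.5], [0, 0, 0.23, 0, 0, 0, -0.5], [0, 0, 0.23, 0, 0, 0, -0.5]]]}}

```text
time: 7.75
tcp_pos: [0.5085, -0.0087, 0.1569]
eef_rot: [0.982, 0.187, 0.0, 0.0]
wrist_force: [-0.9, 1.6, 5.7]
width: 0.0407
finger_force: 51.2
```

```bash
cat > chk.py <<'E'
from h import *
s=manip.get_state(); print(s['time'],s['tcp_pos'].round(4),s['wrist_force'].round(2),s['width'])
for n in('wrist','scene'):
    c=cap(n,n+'5'); p=cloud(c).reshape(-1,3); m=(np.hypot(p[:,0]-.511,p[:,1]+.008)<.042)
    for lo,hi in((.116,.133),(.103,.1125)):
        q=p[m&(p[:,2]>lo)&(p[:,2]<hi)]
        if len(q)>5: print(n,len(q),np.median(q[:,2]).round(4),cv2.minEnclosingCircle(q[:,:2].astype(np.float32)))
E
python3 chk.py
```

```text
7.75 [ 0.5085 -0.0087  0.1569] [-0.87  1.62  5.68] 0.04073794945797444
wrist 10097 0.1238 ((0.5104694366455078, -0.006495293695479631), 0.036213021725416183)
scene 562 0.1213 ((0.5145225524902344, -0.007926502265036106), 0.03673088923096657)
scene 85 0.107 ((0.5226970314979553, -0.010669531300663948), 0.03147165849804878)
```

Emit:
{"method": "servo_tool", "body": {"targets": [[[0, 0, 0, 0, 0, 0, -0.04], [0, 0, 0, 0, 0, 0, 0.1], [0, 0, 0, 0, 0, 0, 0.3], [0, 0, 0, 0, 0, 0, 0.6], [0, 0, 0, 0, 0, 0, 0.6], [0, 0, 0, 0, 0, 0, 0.6], [0, 0, 0, 0, 0, 0, 0.6]]], "newtons": 20}}

```text
time: 8.43
tcp_pos: [0.5081, -0.0087, 0.1562]
eef_rot: [0.982, 0.187, -0.0, -0.0]
wrist_force: [0.4, 0.0, -0.4]
width: 0.0682
finger_force: 0.0
```

Emit:
{"method": "servo_tool", "body": {"targets": [[[0, 0, -0.2, 0, 0, 0, 0.6], [0, 0, -0.6, 0, 0, 0, 0.6], [0, 0, -1.1, 0, 0, 0, 0.6], [0, 0, -1.7, 0, 0, 0, 0.6], [0, 0, -2.3, 0, 0, 0, 0.6], [0, 0, -2.9, 0, 0, 0, 0.6], [0, 0, -3.3, 0, 0, 0, 0.6], [0, 0, -3.5, 0, 0, 0, 0.6], [0, 0, -3.5, 0, 0, 0, 0.6]]]}}

```text
time: 9.18
tcp_pos: [0.5089, -0.0089, 0.263]
eef_rot: [0.982, 0.187, 0.001, 0.001]
wrist_force: [0.4, -0.4, -0.3]
width: 0.0683
finger_force: 0.0
```

```bash
python3 chk.py
```

```text
9.1833 [ 0.5089 -0.0089  0.263 ] [ 0.36 -0.4  -0.27] 0.06829968350958915
wrist 4878 0.1236 ((0.5094446539878845, -0.005013610702008009), 0.036271288990974426)
scene 674 0.1214 ((0.5131930708885193, -0.006833168212324381), 0.037682630121707916)
scene 89 0.1067 ((0.519914984703064, -0.011677714996039867), 0.03178149834275246)
```

View pics/scene5.png

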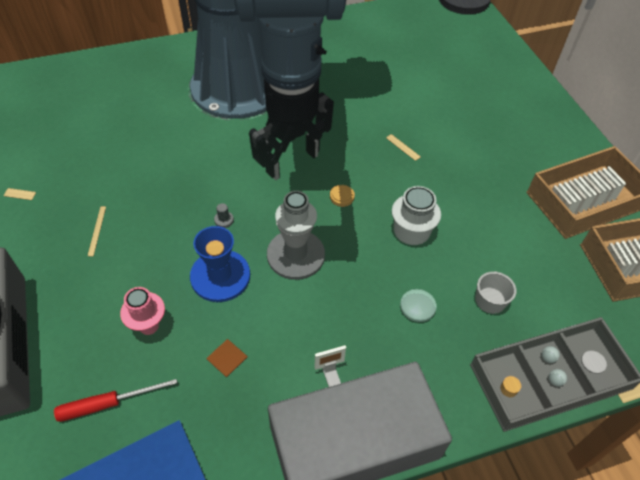

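The lens stands free and upright in the grey cup at (295,215), about 10 mm above the rim. The gripper is clear, and the stout lens at (416,212) has not moved.

```bash
python3 -c "
from bench import manip
print(manip.close_job())"
```

```text
the job is handed in; nothing more can be done
None
```

The slim lens stands upright in the grey cup with its flange about 10 mm above the rim, the gripper is clear, the stout lens was not touched, and the job is handed in (about 9 s used; no verdict returned).

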